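# Coast-down check of a wafer chuck

## Robot

A 6-joint arm with a two-finger parallel gripper is mounted at the origin on the work surface. World frame = base frame: x ahead of the robot, y to its left, z up, the work surface at z = 0. Lengths are in m, angles in degrees, forces in N, time in s.
With the tool pointing down it reaches from about 0.4 to 0.825 m from the base axis. Payload 7 kg.
Tool frame: the origin (TCP) lies between the finger pads, 19 mm behind the fingertips; this is the grasp point; z points along the fingers, y is the line along which they close (so a half turn about z gives the same grasp; the last joint's range is limited). The gripper opens to 88 mm and grips with 3 to 60 N. Pads are 19 mm wide; open, the fingers measure 130 mm over their backs; the gripper's body (78 mm by 193 mm) begins 47 mm behind the grasp point.
Start: joints at [-57.691, 20.546, 0.682, 0, -70.136, -16.507], TCP at [0.184, -0.649, 0.245] pointing down, gripper open.
Joint ranges: [-176.03, 176.03], [-82.01, 121.73], [-58.28, 71.71], [-173.87, 95.51], [-174.79, -0.11], [-173.66, 173.66]. Speed limits (degrees/s): [136.94, 136.94, 172.46, 180, 180, 180].

## Interface

Orientations are given as [roll, pitch, yaw] about the fixed x, y, z axes, in that order (R = Rz(yaw) Ry(pitch) Rx(roll)).
In Python, from plant import ctrl gives the robot as it stands.
- The arm moves only by the tool move_arm, never from a script. Its argument "motion" is a list of rows, each a list of 3 entries, a list of its own where there are three numbers: the shift along the tool's x, y, z in mm, then the turn, a rotation vector about the tool's x, y, z in degrees, then the closure, from 0 (fully open) to 1 (shut). A call has 1 to 10 rows; each row is the pose to reach, as a shift and turn from the pose commanded when the call began, along the tool's axes at that moment; what a row does not reach only later rows make up. A row lasts 1/12 s, in which the tool goes at most 41.7 mm and 7.16 degrees, less where a joint would pass 70% of its speed; a pose out of reach is approached as far as the arm can. A call with a gripper value outside its range is refused whole. The fingers move at their own pace and stop on an object; the grip force is fixed at half the most. Time passes only in rows, so rows that repeat a pose let the fingers close. It gives the time, the measured TCP pose, the force, the opening and the grip force at its end, in the units of the state.
- ctrl.get_obs(): the state, without advancing time (a new reading comes with each control period).
- ctrl.snapshot(name): name is "scene" or "top"; returns a dict with "color" (400x640x3 uint8, blue, green, red), "camera_matrix" (3x3 intrinsics, pixels), "cam_to_world" (4x4, takes a point from camera to world coordinates). Camera axes: x right, y up, looking along -z (the intrinsics and any distortion apply to the point x, -y, -z); pixel columns grow to the right and rows downward; lengths in m; the calibration is good to about 2 mm. A picture is of the moment at which its call begins. There is no depth.
- ctrl.close_job(): hands the job in; it is judged then, once.
The state is a dict: "clock": time; "joint_pos": joint angles; "qvel": joint speeds; "tau": joint torques, N m; "tool_pos": TCP position; "orientation": TCP orientation; "force": force on the tool from outside, world axes, zero at the start; "moment": the same for the moment, N m; "opening": finger opening in m; "gripper_force": force on a finger pad.
Only numpy, scipy, OpenCV 4.12 (cv2) and the standard library are available. Lean on these libraries where they do the work, as an engineer would, in place of code of your own. Each camera call takes 0.05 s, during which the arm holds its last target. There are 200 camera calls.

## Task

Check how freely the wafer chuck coasts: push its knob to set the chuck turning by hand (either way round, never faster than 40 turns a minute), let go, and ride along just above the knob with the gripper, not touching, so that the wrist camera films the knob for at least five seconds on end while the chuck still makes a turn in ten seconds or less. Keep the tool centre point within 2.5 cm of the knob's axis and 3 to 9 cm above its top, and finish hovering over the knob like that once the chuck has come to rest. Never touch the wafer, and leave the things round the stage where they stand.

Things in the scene. Friction and masses are not known exactly. Their poses are not given: they have to be found in the camera images.
- chuck (a joint): Angle (rad) of the aluminium wafer chuck, 200 mm across, 14 mm thick, about its upright axis; grows anticlockwise from above, over many turns; knob on the stage's +x side at 0. At rest at first, any angle. Low-friction bearing: inertia about 0.0064 kg m2 (1.3 kg, hidden +-25%), drag 0.0010 N m plus 0.0004 N m per rad/s: from 3 rad/s it coasts about 13 s, slowing steadily.
- knob_top (a point): Centre of the top face of the chuck's knob: an upright black plastic cylinder 32 mm across and 28 mm tall on an 18 mm steel neck 12 mm tall, fixed on the chuck 75 mm from its axis; it goes round with the chuck. Its top is 40 mm above the chuck's upper face and 115 mm above the table. z up.
- chuck_centre (a point): Centre of the chuck's upper face, on its axis of rotation, 75 mm above the table.
- stage: Fixed black square stage housing under the chuck, 215 x 215 mm, 55 mm high, with a micrometer head sticking out 40 mm on two sides; origin at the centre of its underside, on the chuck's axis. It stands anywhere on the bench, turned.
- carrier: White open wafer carrier, 130 x 110 mm, 60 mm high, loose on the bench left of the stage; leave alone. Origin under its centre.
- solvent: Amber glass bottle with white cap, 64 mm across, 130 mm tall, loose on the bench right of the stage; leave alone. Origin under its centre.
- objective: Brass microscope objective, 42 mm across, 52 mm tall, standing loose on the bench right of the stage; leave alone. Origin under its centre.
- wafer_top (a point): Centre of the top of the wafer, an amber disc 100 mm across, 2 mm thick, held by vacuum in the middle of the chuck's upper face and turning with it: not to be touched. Its top is 77 mm above the table, its edge 9 mm clear of the knob.

How it is judged (in metres and radians):
On the way, in this order (a step that is already met when the one before it is completed fails the run):
1. the chuck has been set turning (a turn in ten seconds or less) ((velocity of joint chuck above 0.6 rad/s or velocity of joint chuck below -0.6 rad/s)), for 0.1 s.
2. the tool rides above the knob without contact for five seconds while the chuck still turns at least once in ten seconds (horizontal distance between the grasp point and knob_top below 0.025 m and z of the grasp point in the frame of knob_top between 0.022 and 0.1 m and contact force between stage and the arm below 0.2 N and (velocity of joint chuck above 0.6 rad/s or velocity of joint chuck below -0.6 rad/s)), for 5 s.
At the end, for the whole second after the job is handed in: the chuck is at rest (below 0.06 rad/s), the tool centre point hovers within 25 mm of the knob's axis and 22 to 100 mm above its top, and the robot touches neither chuck nor stage (horizontal distance between the grasp point and knob_top below 0.025 m and z of the grasp point in the frame of knob_top between 0.022 and 0.1 m and contact force between stage and the arm below 0.2 N and velocity of joint chuck between -0.06 and 0.06 rad/s).
It fails at once if the chuck is spun faster than 40 turns a minute (4.5 rad/s) (velocity of joint chuck above 4.5 rad/s or velocity of joint chuck below -4.5 rad/s).
It fails at once if the wafer is touched (contact force between chuck_c3 and the arm above 0.5 N).
It fails at once if the wafer carrier is pushed away or tipped (distance of carrier from where it was at the start of the episode above 0.03 m or angle between carrier's own z axis and vertical above 0.5 rad).
It fails at once if the bottle is pushed away or tipped (distance of solvent from where it was at the start of the episode above 0.03 m or angle between solvent's own z axis and vertical above 0.5 rad).
It fails at once if the microscope objective is pushed away or tipped (distance of objective from where it was at the start of the episode above 0.03 m or angle between objective's own z axis and vertical above 0.5 rad).
It also fails if it takes over 61 s, if anything falls off the work surface, if the arm or the gripper's body presses on something with over 40 N, if the wrist force passes 120 N, or if a joint passes its speed limit or range.

## Working session

There is one attempt and no reset: what is moved stays moved. The work goes in short steps, Python scripts to look and compute and a tool call to move; the robot and the scene stay as the last step left them, time stands still between calls to the robot, and variables do not carry over. Pictures are saved under pics/ and viewed, at most 10 in all, crops included, and the job is handed in when it is done.

Besides the shell and the picture viewer there is one more tool, called after "Request:" in YAML: its name, and indented under it one key for each argument. move_arm: Moves the arm, as the interface text tells. Its arguments: {"type":"object","properties":{"motion":{"type":"array"}},"required":["motion"]}

```bash
mkdir -p pics; ls; python3 - <<'E'
from plant import ctrl
import cv2,numpy as np
o=ctrl.get_obs();print(o['clock'],o['tool_pos'],o['orientation'],o['opening'])
ims=[]
for n in("scene","top"):
    s=ctrl.snapshot(n);cv2.imwrite(f'pics/{n}0.png',s['color']);print(n,s['camera_matrix'],s['cam_to_world'],[k for k in s])
E
```

```text
pics
0.0 [ 0.18364933 -0.6490426   0.24444343] [ 1.79904083e+02 -9.47379014e-03 -1.64205991e+02] 0.08774906523586899
scene [[486.60931236   0.         327.74886885]
 [  0.         486.60931236 198.62979338]
 [  0.           0.           1.        ]] [[-0.68176576 -0.4023618   0.61098317  1.27250044]
 [ 0.73137342 -0.3942544   0.55646778  0.62700005]
 [ 0.01698142  0.82623753  0.56306587  0.78407538]
 [ 0.          0.          0.          1.        ]] ['color', 'camera_matrix', 'cam_to_world']
top [[386.46414478   0.         319.91373482]
 [  0.         386.46414478 198.74122931]
 [  0.           0.           1.        ]] [[ 1.40191854e-02  9.93642499e-01 -1.11705177e-01  4.32264843e-01]
 [-9.99901005e-01  1.40655748e-02 -3.72808883e-04 -4.22585147e-03]
 [ 1.20075877e-03  1.11699345e-01  9.93741322e-01  1.25903187e+00]
 [ 0.00000000e+00  0.00000000e+00  0.00000000e+00  1.00000000e+00]] ['color', 'camera_matrix', 'cam_to_world']
```

View pics/top0.png

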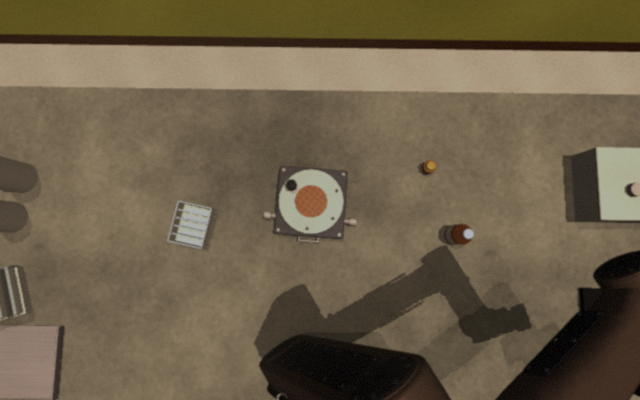

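View pics/scene0.png

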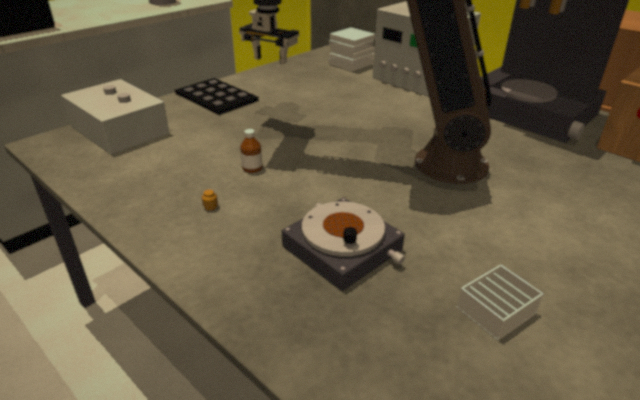

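Top view: chuck at about (311,201), knob at (291,185). The carrier is at (190,225), the bottle at (461,234) and the objective at (429,167). Scene view: wafer at (343,225), knob at (350,236). Both views show the knob clearly, so I'll measure next.

```bash
cat >h.py <<'E'
from plant import ctrl
import cv2,numpy as np
def ray(s,uv):
    K=s['camera_matrix'];T=s['cam_to_world']
    d=np.linalg.inv(K)@[uv[0],uv[1],1]; d=T[:3,:3]@[d[0],-d[1],-d[2]]
    return T[:3,3],d/np.linalg.norm(d)
def plane(s,uv,z):
    o,d=ray(s,uv);return o+d*(z-o[2])/d[2]
def tri(s1,a,s2,b):
    o1,d1=ray(s1,a);o2,d2=ray(s2,b)
    t=np.linalg.lstsq(np.c_[d1,-d2],o2-o1,rcond=None)[0]
    p,q=o1+t[0]*d1,o2+t[1]*d2
    return (p+q)/2,np.linalg.norm(p-q)
def proj(s,p):
    T=s['cam_to_world'];c=T[:3,:3].T@(np.asarray(p)-T[:3,3]);u=s['camera_matrix']@[c[0],-c[1],-c[2]]
    return u[:2]/u[2]
def blobs(m,amin):
    n,l,st,c=cv2.connectedComponentsWithStats(m.astype(np.uint8))
    return [(int(st[i,4]),c[i].round(1),st[i,:4]) for i in range(1,n) if st[i,4]>=amin]
E
python3 - <<'E'
from h import *
S={n:ctrl.snapshot(n) for n in("scene","top")}
R={"scene":(270,180,420,300),"top":(260,155,365,250)}
for n,s in S.items():
    x0,y0,x1,y1=R[n];c=s['color'][y0:y1,x0:x1];h=cv2.cvtColor(c,cv2.COLOR_BGR2HSV)
    off=np.array([x0,y0])
    w=(h[...,1]>140)&(h[...,2]>90)
    print(n,'wafer',[(a,k+off) for a,k,_ in blobs(w,100)])
    for th in(20,30,40):print(th,[(a,k+off,b) for a,k,b in blobs(c.max(2)<th,15)])
    wh=(h[...,1]<90)&(h[...,2]>120)
    cs,_=cv2.findContours(wh.astype(np.uint8),0,1);k=max(cs,key=cv2.contourArea);e=cv2.fitEllipse(k);print('chuck',np.array(e[0])+off,e[1:])
E
```

```text
scene wafer [(636, array([341.6, 222.9]))]
20 [(76, array([349.6, 237.4]), array([75, 52, 10, 11], dtype=int32))]
30 [(140, array([349.6, 235.4]), array([74, 49, 12, 14], dtype=int32)), (15, array([369.8, 267.9]), array([96, 85,  8,  6], dtype=int32))]
40 [(160, array([349.5, 235.3]), array([74, 48, 12, 16], dtype=int32)), (1466, array([339.8, 262.8]), array([ 13,  54, 120,  56], dtype=int32))]
chuck [348.61854553 212.26993179] ((73.84852600097656, 147.8893280029297), 102.0683822631836)
top wafer [(692, array([310.4, 200.8]))]
20 []
30 []
40 []
chuck [311.52230453 201.63179398] ((61.28004837036133, 64.45520782470703), 46.10405349731445)
```

```bash
python3 - <<'E'
from h import *
S={n:ctrl.snapshot(n) for n in("scene","top")}
s,t=S['scene'],S['top']
x0,y0,x1,y1=298,195,390,260
c=s['color'];h=cv2.cvtColor(c,cv2.COLOR_BGR2HSV)
m=np.zeros(c.shape[:2],np.uint8);m[y0:y1,x0:x1]=((h[...,2]>110)&(h[...,1]<110)|(h[...,1]>130)&(h[...,2]>90))[y0:y1,x0:x1]
m=cv2.morphologyEx(m,2,np.ones((3,3)));cs,_=cv2.findContours(m,0,1);k=cv2.convexHull(max(cs,key=cv2.contourArea));es=cv2.fitEllipse(k);print('scene chuck',es)
P=plane
ct=(311.5,201.6)
print('centre tri',tri(t,ct,s,es[0]),'top@75',P(t,ct,.075),'scene@75',P(s,es[0],.075))
wt=(310.4,200.8);print('wafer top@77',P(t,wt,.077))
g=t['color'].max(2);print(g[175:196,280:302])
x,y,w,hh=270,165,75,75
for th in(45,55,65):print(th,[(a,k+[284,178],b) for a,k,b in blobs(g[178:193,284:299]<th,15)])
cv2.imwrite('pics/z.png',np.hstack([cv2.resize(t['color'][155:250,260:365],None,fx=4,fy=4),cv2.resize(c[190:285,280:375],None,fx=4,fy=4)]))
for b in [(349.6,235.4)]:
  for z in(.115,.101,.105):print(z,P(s,b,z))
E
```

```text
scene chuck ((343.66461181640625, 209.5869140625), (86.8596420288086, 95.87721252441406), 93.02293395996094)
centre tri (array([0.55180823, 0.02163333, 0.11284189]), np.float64(0.0011778803143896615)) top@75 [0.55613272 0.02200929 0.075     ] scene@75 [ 0.51082623 -0.01197962  0.075     ]
wafer top@77 [0.55834947 0.02538875 0.077     ]
[[ 68  75  71  75  75  76  76  76  73  74  83  99 130 153 167 170 169 170
  171 169 172 169]
 [ 71  72  75  78  73  77  78  75  75  78 109 138 160 172 168 169 172 172
  170 170 174 173]
 [ 71  74  75  74  77  77  75  81  83 108 137 166 171 172 171 174 171 170
  172 172 174 170]
 [ 70  77  76  78  74  76  73  84 106 133 151 161 161 164 169 173 169 169
  169 169 170 170]
 [ 73  72  75  74  73  78  80  97 101 105 112 109 113 128 154 165 173 172
  171 171 171 173]
 [ 70  76  74  77  78  85  94  95  78  65  59  56  59  74 109 147 166 168
  175 169 172 173]
 [ 73  76  76  74  80  98  94  76  53  45  35  39  37  46  67 105 151 169
  172 169 173 172]
 [ 73  78  77  72  87 115  98  61  42  36  40  43  41  45  54  82 134 167
  170 170 171 170]
 [ 76  79  77  79 
[... 819 characters left out ...]
 [137 168 173 171 172 171 170 167 170 170 163 162 159 162 164 162 164 161
  150 140 137 142]
 [152 172 173 170 169 171 170 174 173 171 170 167 166 166 168 167 161 155
  148 145 137 140]
 [162 172 172 168 169 172 172 169 174 171 172 169 170 171 174 168 160 150
  150 149 147 144]
 [168 172 171 170 173 169 172 172 177 172 175 173 173 172 171 165 156 151
  149 151 148 139]]
45 [(45, array([290.2, 185. ]), array([3, 3, 8, 9], dtype=int32))]
55 [(68, array([290.8, 184.9]), array([3, 3, 9, 9], dtype=int32))]
65 [(74, array([290.8, 184.7]), array([ 2,  2, 10, 10], dtype=int32))]
0.115 [0.61792984 0.09811816 0.115     ]
0.101 [0.60423334 0.08705162 0.101     ]
0.105 [0.60814663 0.09021349 0.105     ]
```

View pics/z.png

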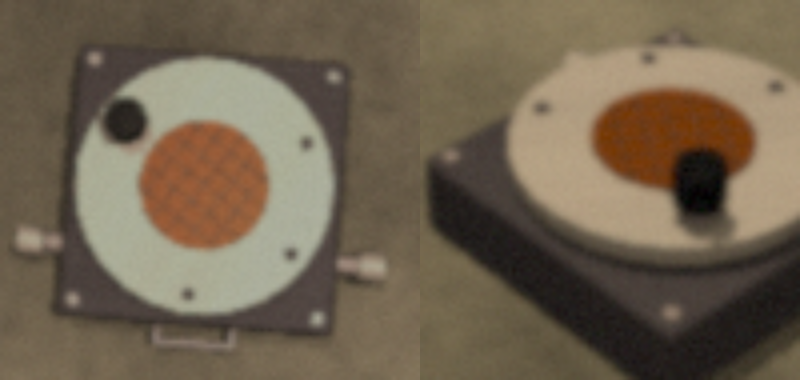

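The magnified view shows the wafer centre at (310.6,200.6) in top and about (343.6,224) in scene. The knob blob in top is at (290.8,184.8). In scene it spans rows 228–243, so its top face centre is near (349.8,231.5).

```bash
python3 - <<'E'
from h import *
t,s=ctrl.snapshot('top'),ctrl.snapshot('scene')
h=cv2.cvtColor(s['color'],cv2.COLOR_BGR2HSV);m=np.zeros(h.shape[:2],np.uint8);m[195:260,310:380]=((h[...,1]>140)&(h[...,2]>90))[195:260,310:380]
cs,_=cv2.findContours(m,0,1);e=cv2.fitEllipse(cv2.convexHull(max(cs,key=cv2.contourArea)));print(e)
g=s['color'].max(2);b=blobs(g[215:255,335:365]<40,30)[0];print(b)
kt=(b[1]+[335,215]); x,y,w,hh=b[2]; top=(kt[0],215+y+0.28*w)
W=tri(t,(310.6,200.7),s,e[0]);Kp=tri(t,(290.8,184.8),s,top);print('wafer',W,'knob',Kp,top)
C=plane(t,(310.6,200.7),.077);k=plane(t,(290.8,184.8),.113);print('C',C,'k',k,'r',np.hypot(*(k-C)[:2]),np.degrees(np.arctan2(*(k-C)[1::-1])),'scene C',plane(s,e[0],.077),plane(s,kt,.101), plane(s,top,.115))
for n,u in(('carrier',(190,225)),('solvent',(461,234)),('obj',(429,167))):print(n,plane(t,u,.06))
E
```

```text
((342.90765380859375, 224.27732849121094), (23.866226196289062, 39.76118087768555), 92.97801971435547)
(161, array([14.6, 20.4]), array([ 9, 13, 12, 16], dtype=int32))
wafer (array([0.55815337, 0.02578156, 0.074811  ]), np.float64(0.0024143666240164932)) knob (array([0.60217666, 0.08444107, 0.10995809]), np.float64(0.0005018837402733188)) (np.float64(349.6), np.float64(231.36))
C [0.55866748 0.02477882 0.077     ] k [0.60188077 0.08400884 0.113     ] r 0.07331837077770065 53.88610371235116 scene C [0.55967447 0.02863187 0.077     ] [0.60423334 0.08705162 0.101     ] [0.60704541 0.08870202 0.115     ]
carrier [0.47951857 0.39740509 0.06      ]
solvent [ 0.46353296 -0.44147647  0.06      ]
obj [ 0.67259133 -0.34620144  0.06      ]
```

```bash
cat >>h.py <<'E'
from scipy.spatial.transform import Rotation as Ro
C=np.array([.5587,.0252]);Rt=Ro.from_euler('xyz',[180,0,-90],degrees=True)
def to(p):
    o=ctrl.get_obs();R=Ro.from_euler('xyz',o['orientation'],degrees=True)
    print(round(o['clock'],3),'pos',o['tool_pos'].round(4),o['orientation'].round(1),'shift',(R.inv().apply(np.array(p)-o['tool_pos'])*1000).round(1),'turn',(R.inv()*Rt).as_rotvec(degrees=True).round(2))
E
python3 -c "
from h import *
to([.6033,.0855,.24])"
```

```text
0.4 pos [ 0.1838 -0.6494  0.2452] [ 180.    -0.  -164.2] shift [-603.8  592.9    5.3] turn [ 1.00e-02  1.00e-02 -7.42e+01]
```

Request:
move_arm:
  motion:
    - [[-604, 593, 5], [0, 0, -74.2], 0.5]
    - [[-604, 593, 5], [0, 0, -74.2], 0.5]
    - [[-604, 593, 5], [0, 0, -74.2], 0.5]
    - [[-604, 593, 5], [0, 0, -74.2], 0.5]
    - [[-604, 593, 5], [0, 0, -74.2], 0.5]
    - [[-604, 593, 5], [0, 0, -74.2], 0.5]
    - [[-604, 593, 5], [0, 0, -74.2], 0.5]
    - [[-604, 593, 5], [0, 0, -74.2], 0.5]
    - [[-604, 593, 5], [0, 0, -74.2], 0.5]
    - [[-604, 593, 5], [0, 0, -74.2], 0.5]

```text
clock: 1.23
tool_pos: [0.3909, -0.2858, 0.2433]
orientation: [-179.9, -0.0, -92.2]
force: [0.1, -0.6, -0.5]
opening: 0.0439
gripper_force: 0.0
```

```bash
python3 -c "
from h import *
to([.6033,.0855,.24])"
```

```text
1.233 pos [ 0.3909 -0.2858  0.2433] [-179.9   -0.   -92.2] shift [-379.3 -197.8    3.4] turn [-0.06 -0.02 -2.23]
```

Request:
move_arm:
  motion:
    - [[-379, -198, 3], [0, 0, -2.2], 0.5]
    - [[-379, -198, 3], [0, 0, -2.2], 0.5]
    - [[-379, -198, 3], [0, 0, -2.2], 0.5]
    - [[-379, -198, 3], [0, 0, -2.2], 0.5]
    - [[-379, -198, 3], [0, 0, -2.2], 0.5]
    - [[-379, -198, 3], [0, 0, -2.2], 0.5]
    - [[-379, -198, 3], [0, 0, -2.2], 0.5]
    - [[-379, -198, 3], [0, 0, -2.2], 0.5]
    - [[-379, -198, 3], [0, 0, -2.2], 0.5]
    - [[-379, -198, 3], [0, 0, -2.2], 0.5]

```text
clock: 2.07
tool_pos: [0.6004, 0.0747, 0.2403]
orientation: [-180.0, 0.0, -90.4]
force: [1.7, -0.6, -0.0]
opening: 0.0439
gripper_force: 0.0
```

```bash
python3 -c "
from h import *
to([.6033,.0855,.165])"
```

```text
2.067 pos [0.6004 0.0747 0.2403] [-180.     0.   -90.4] shift [-10.8  -2.8  75.3] turn [-0.03  0.01 -0.36]
```

Request:
move_arm:
  motion:
    - [[-11, -3, 38], [0, 0, -0.4], 0.5]
    - [[-11, -3, 75], [0, 0, -0.4], 0.5]
    - [[-11, -3, 75], [0, 0, -0.4], 0.5]
    - [[-11, -3, 75], [0, 0, -0.4], 0.5]
    - [[-11, -3, 75], [0, 0, -0.4], 0.5]

```text
clock: 2.48
tool_pos: [0.6037, 0.0832, 0.1669]
orientation: [-179.9, -0.0, -90.0]
force: [1.2, 0.3, 1.1]
opening: 0.0442
gripper_force: 0.0
```

```bash
cat >>h.py <<'E'
def look(pth,name=None,win=22):
    """knob angle (deg) near predicted angle pth, scene view"""
    s=ctrl.snapshot('scene');a=np.radians(pth);g=s['color'].max(2)
    pr=proj(s,[C[0]+.0015+.075*np.cos(a),C[1]+.003+.075*np.sin(a),.101])
    x,y=(pr-win).astype(int);sub=g[y:y+2*win,x:x+2*win]
    bs=[(n,c+[x,y],b[:]) for n,c,b in blobs(sub<40,40)]
    if name:cv2.imwrite('pics/'+name,cv2.resize(s['color'][150:310,240:440],None,fx=3,fy=3))
    r=[]
    for n,c,b in bs:
        p=plane(s,c,.101)[:2]-C-[.0015,.003];r.append((n,b[2:4].tolist(),c.round(1).tolist(),'r',round(np.hypot(*p),4),'th',round(np.degrees(np.arctan2(p[1],p[0])),1)))
    print('pred',pr.round(1),r);return r
E
python3 -c "
from h import *
look(53.5,'a.png')
to([.6033,.0855,.117])"
```

```text
pred [349.9 235.8] [(159, [12, 16], [349.7, 235.2], 'r', np.float64(0.0728), 'th', np.float64(53.5))]
2.533 pos [0.6041 0.0834 0.1677] [-179.8    0.   -90. ] shift [-2.1  1.  50.7] turn [-0.19  0.03  0.01]
```

View pics/a.png

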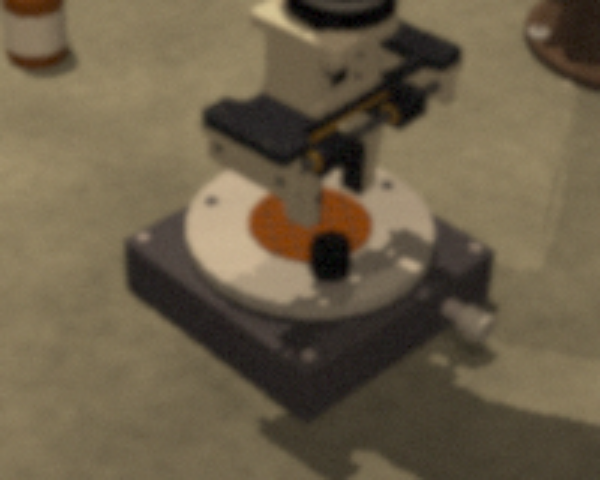

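The image shows the open fingers just above the knob at crop (330,255), straddling it. The knob angle is 53.5°, which agrees with the top view. Next I lower the fingers so they sit either side of it.

Request:
move_arm:
  motion:
    - [[-2, 1, 15], [0, 0, 0], 0.5]
    - [[-2, 1, 30], [0, 0, 0], 0.5]
    - [[-2, 1, 42], [0, 0, 0], 0.5]
    - [[-2, 1, 50], [0, 0, 0], 0.5]
    - [[-2, 1, 50], [0, 0, 0], 0.5]
    - [[-2, 1, 50], [0, 0, 0], 0.5]

```text
clock: 3.03
tool_pos: [0.6025, 0.0854, 0.1165]
orientation: [-179.9, 0.0, -90.0]
force: [0.1, 0.3, -0.3]
opening: 0.044
gripper_force: 0.0
```

```bash
python3 -c "
from h import *
r=look(53.5)
to([.6033,.0855,.117]);print(ctrl.get_obs()['force'])
inc=np.cumsum([2,3,5,7,9,11,13,14,14,14]);th=np.radians(53.5+inc)
p=C+.075*np.c_[np.cos(th),np.sin(th)]
d=(p-[.6033,.0855])*1000
print(np.c_[-d[:,1],-d[:,0]].round())"
```

```text
pred [349.9 235.8] [(365, [34, 28], [350.1, 226.1], 'r', np.float64(0.041), 'th', np.float64(65.1))]
3.083 pos [0.6027 0.0856 0.1166] [-179.9    0.   -90. ] shift [ 0.1 -0.6 -0.4] turn [-0.12  0.03  0.02]
[ 0.89501236 -0.07044047 -0.19009777]
[[ -2.   2.]
 [ -4.   5.]
 [ -7.  11.]
 [-10.  20.]
 [-13.  31.]
 [-15.  45.]
 [-13.  62.]
 [ -6.  79.]
 [  4.  94.]
 [ 18. 106.]]
```

Request:
move_arm:
  motion:
    - [[-2, 2, 0], [0, 0, 0], 0.5]
    - [[-4, 5, 0], [0, 0, 0], 0.5]
    - [[-7, 11, 0], [0, 0, 0], 0.5]
    - [[-10, 20, 0], [0, 0, 0], 0.5]
    - [[-13, 31, 0], [0, 0, 0], 0.5]
    - [[-15, 45, 0], [0, 0, 0], 0.5]
    - [[-13, 62, 0], [0, 0, 0], 0.5]
    - [[-6, 79, 0], [0, 0, 0], 0.5]
    - [[4, 94, -13], [0, 0, 0], 0.5]
    - [[18, 106, -40], [0, 0, 0], 0.5]

```text
clock: 3.92
tool_pos: [0.4913, 0.0667, 0.1523]
orientation: [179.6, -0.2, -89.9]
force: [0.4, -0.2, 1.3]
opening: 0.0435
gripper_force: 0.0
```

```bash
python3 -c "
from h import *
to([.6,.1,.175]);look(146,'b.png');look(155);look(163);to([.6,.1,.175])"
```

```text
3.917 pos [0.4913 0.0667 0.1523] [179.6  -0.2 -89.9] shift [ -33.1 -108.6  -23.5] turn [ 0.4  -0.15  0.06]
pred [373.2 212.5] [(119, [11, 14], [373.4, 211.7], 'r', np.float64(0.0764), 'th', np.float64(148.2))]
pred [371.4 209.7] [(104, [10, 13], [370.7, 208.7], 'r', np.float64(0.0754), 'th', np.float64(158.4))]
pred [369.2 207.5] [(53, [10, 10], [380.8, 188.4], 'r', np.float64(0.1594), 'th', np.float64(-176.3)), (62, [11, 9], [366.9, 208.0], 'r', np.float64(0.0687), 'th', np.float64(163.7))]
4.067 pos [0.4948 0.0674 0.1569] [-1.798e+02  1.000e-01 -9.000e+01] shift [ -32.6 -105.3  -17.8] turn [-0.15  0.09  0.04]
```

View pics/b.png

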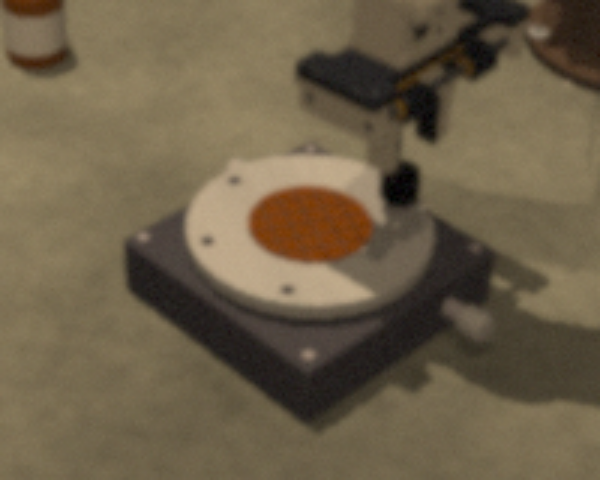

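The image shows the knob at about (373,212) and the fingers lifted clear of it. It turns at about 3 rad/s. Next: follow.

```bash
cat >>h.py <<'E'
def ang(t,t0,th0,w0,a=.156,b=.0625):  # deg, rad/s
    e=np.exp(-b*(t-t0));ws=w0+a/b
    return th0+np.degrees(ws*(1-e)/b-a/b*(t-t0)), ws*e-a/b
def plan(t0,th0,w0,n=10,lead=.04,z=.178):
    o=ctrl.get_obs();t=o['clock']+np.arange(1,n+1)/12+lead
    th,w=ang(t,t0,th0,w0);r=np.radians(th)
    d=(np.c_[C+.075*np.c_[np.cos(r),np.sin(r)],np.full(n,z)]-o['tool_pos'])*1000
    d=np.c_[-d[:,1],-d[:,0],-d[:,2]].round().astype(int)
    print('end clock',o['clock']+n/12,'th end',ang(o['clock']+n/12,t0,th0,w0))
    print([[r.tolist(),[0,0,0],.5] for r in d])
E
python3 -c "
from h import *
plan(3.917,148.2,3.0)"
```

```text
end clock 4.900033333333333 th end (np.float64(307.8533205538379), np.float64(2.6724920434121002))
[[[61, 9, -21], [0, 0, 0], 0.5], [[78, 2, -21], [0, 0, 0], 0.5], [[92, -8, -21], [0, 0, 0], 0.5], [[104, -21, -21], [0, 0, 0], 0.5], [[112, -37, -21], [0, 0, 0], 0.5], [[117, -54, -21], [0, 0, 0], 0.5], [[117, -71, -21], [0, 0, 0], 0.5], [[113, -87, -21], [0, 0, 0], 0.5], [[106, -103, -21], [0, 0, 0], 0.5], [[96, -116, -21], [0, 0, 0], 0.5]]
```

Request:
move_arm:
  motion:
    - [[61, 9, -21], [0, 0, 0], 0.5]
    - [[78, 2, -21], [0, 0, 0], 0.5]
    - [[92, -8, -21], [0, 0, 0], 0.5]
    - [[104, -21, -21], [0, 0, 0], 0.5]
    - [[112, -37, -21], [0, 0, 0], 0.5]
    - [[117, -54, -21], [0, 0, 0], 0.5]
    - [[117, -71, -21], [0, 0, 0], 0.5]
    - [[113, -87, -21], [0, 0, 0], 0.5]
    - [[106, -103, -21], [0, 0, 0], 0.5]
    - [[96, -116, -21], [0, 0, 0], 0.5]

```text
clock: 4.9
tool_pos: [0.6119, -0.0283, 0.1747]
orientation: [179.9, -0.0, -90.0]
force: [-0.7, -0.4, -0.7]
opening: 0.0438
gripper_force: 0.0
```

```bash
cat >>h.py <<'E'
def where():
    o=ctrl.get_obs();p=o['tool_pos'];q=p[:2]-C
    print('t',round(o['clock'],3),'tool',p.round(4),'ang',round(np.degrees(np.arctan2(q[1],q[0]))%360,1),'r',np.hypot(*q).round(4))
E
python3 -c "
from h import *
where();look(308,'c.png',30);where()
plan(3.917,148.2,3.0)"
```

```text
t 4.9 tool [ 0.6119 -0.0283  0.1747] ang 314.8 r 0.0754
pred [311.5 214.2] [(148, [11, 15], [317.2, 226.9], 'r', np.float64(0.0739), 'th', np.float64(-11.7)), (88, [23, 8], [292.4, 240.9], 'r', np.float64(0.1481), 'th', np.float64(-7.4))]
t 4.95 tool [ 0.614  -0.0266  0.1746] ang 316.9 r 0.0757
end clock 5.783333333333333 th end (np.float64(436.01722991639764), np.float64(2.394892105874334))
[[[-19, -12, -3], [0, 0, 0], 0.5], [[-34, -18, -3], [0, 0, 0], 0.5], [[-50, -20, -3], [0, 0, 0], 0.5], [[-66, -18, -3], [0, 0, 0], 0.5], [[-81, -14, -3], [0, 0, 0], 0.5], [[-95, -6, -3], [0, 0, 0], 0.5], [[-106, 4, -3], [0, 0, 0], 0.5], [[-116, 16, -3], [0, 0, 0], 0.5], [[-122, 30, -3], [0, 0, 0], 0.5], [[-126, 44, -3], [0, 0, 0], 0.5]]
```

```bash
python3 -c "
from h import *
plan(4.9,348.3,3.37,lead=.015)"
```

```text
end clock 5.783333333333333 th end (np.float64(510.813460560946), np.float64(3.0549253146500956))
[[[-73, -17, -3], [0, 0, 0], 0.5], [[-92, -8, -3], [0, 0, 0], 0.5], [[-108, 5, -3], [0, 0, 0], 0.5], [[-119, 22, -3], [0, 0, 0], 0.5], [[-125, 41, -3], [0, 0, 0], 0.5], [[-127, 61, -3], [0, 0, 0], 0.5], [[-123, 80, -3], [0, 0, 0], 0.5], [[-114, 97, -3], [0, 0, 0], 0.5], [[-101, 112, -3], [0, 0, 0], 0.5], [[-85, 122, -3], [0, 0, 0], 0.5]]
```

Request:
move_arm:
  motion:
    - [[-73, -17, -3], [0, 0, 0], 0.5]
    - [[-92, -8, -3], [0, 0, 0], 0.5]
    - [[-108, 5, -3], [0, 0, 0], 0.5]
    - [[-119, 22, -3], [0, 0, 0], 0.5]
    - [[-125, 41, -3], [0, 0, 0], 0.5]
    - [[-127, 61, -3], [0, 0, 0], 0.5]
    - [[-123, 80, -3], [0, 0, 0], 0.5]
    - [[-114, 97, -3], [0, 0, 0], 0.5]
    - [[-101, 112, -3], [0, 0, 0], 0.5]
    - [[-85, 122, -3], [0, 0, 0], 0.5]

```text
clock: 5.78
tool_pos: [0.4875, 0.0564, 0.1782]
orientation: [179.9, -0.0, -89.9]
force: [-0.5, -0.8, 0.5]
opening: 0.0439
gripper_force: 0.0
```

```bash
python3 -c "
from h import *
where();look(511,'d.png',25);where()
plan(4.9,348.3,3.37,lead=.015)"
```

```text
t 5.783 tool [0.4875 0.0564 0.1782] ang 156.3 r 0.0777
pred [372.3 210.9] [(128, [11, 14], [373.1, 211.1], 'r', np.float64(0.0766), 'th', np.float64(150.1))]
t 5.833 tool [0.4859 0.054  0.1783] ang 158.4 r 0.0783
end clock 6.666633333333333 th end (np.float64(657.8075206102992), np.float64(2.7567848691041292))
[[[24, 2, 0], [0, 0, 0], 0.5], [[43, 1, 0], [0, 0, 0], 0.5], [[60, -5, 0], [0, 0, 0], 0.5], [[76, -14, 0], [0, 0, 0], 0.5], [[89, -27, 0], [0, 0, 0], 0.5], [[98, -43, 0], [0, 0, 0], 0.5], [[103, -60, 0], [0, 0, 0], 0.5], [[104, -78, 0], [0, 0, 0], 0.5], [[101, -95, 0], [0, 0, 0], 0.5], [[94, -111, 0], [0, 0, 0], 0.5]]
```

Request:
move_arm:
  motion:
    - [[24, 2, 0], [0, 0, 0], 0.5]
    - [[43, 1, 0], [0, 0, 0], 0.5]
    - [[60, -5, 0], [0, 0, 0], 0.5]
    - [[76, -14, 0], [0, 0, 0], 0.5]
    - [[89, -27, 0], [0, 0, 0], 0.5]
    - [[98, -43, 0], [0, 0, 0], 0.5]
    - [[103, -60, 0], [0, 0, 0], 0.5]
    - [[104, -78, 0], [0, 0, 0], 0.5]
    - [[101, -95, 0], [0, 0, 0], 0.5]
    - [[94, -111, 0], [0, 0, 0], 0.5]

```text
clock: 6.67
tool_pos: [0.6012, -0.0386, 0.1782]
orientation: [179.9, -0.0, -90.1]
force: [0.6, -0.4, 0.0]
opening: 0.0441
gripper_force: 0.0
```

```bash
python3 -c "
from h import *
where();look(658,'e.png',20);where()
plan(4.9,348.3,3.37,lead=.01)"
```

```text
t 6.667 tool [ 0.6012 -0.0386  0.1782] ang 303.7 r 0.0767
pred [312.6 211. ] [(126, [10, 14], [313.7, 209.6], 'r', np.float64(0.0744), 'th', np.float64(-66.9))]
t 6.717 tool [ 0.604  -0.0372  0.178 ] ang 305.9 r 0.0771
end clock 7.550033333333333 th end (np.float64(790.1359970190854), np.float64(2.474626493636569))
[[[-15, -12, 0], [0, 0, 0], 0.5], [[-29, -22, 0], [0, 0, 0], 0.5], [[-44, -27, 0], [0, 0, 0], 0.5], [[-60, -30, 0], [0, 0, 0], 0.5], [[-77, -28, 0], [0, 0, 0], 0.5], [[-92, -24, 0], [0, 0, 0], 0.5], [[-106, -16, 0], [0, 0, 0], 0.5], [[-118, -5, 0], [0, 0, 0], 0.5], [[-127, 7, 0], [0, 0, 0], 0.5], [[-134, 22, 0], [0, 0, 0], 0.5]]
```

```bash
sed -i 's/a=.156,b=.0625/a=.18,b=.073/' h.py; python3 -c "
from h import *
plan(6.667,653.1,2.65,lead=.005)"
```

```text
end clock 7.550033333333333 th end (np.float64(779.0085430882434), np.float64(2.3306351397706324))
[[[-8, -7, 0], [0, 0, 0], 0.5], [[-21, -17, 0], [0, 0, 0], 0.5], [[-35, -24, 0], [0, 0, 0], 0.5], [[-50, -29, 0], [0, 0, 0], 0.5], [[-65, -30, 0], [0, 0, 0], 0.5], [[-81, -27, 0], [0, 0, 0], 0.5], [[-95, -22, 0], [0, 0, 0], 0.5], [[-108, -15, 0], [0, 0, 0], 0.5], [[-119, -4, 0], [0, 0, 0], 0.5], [[-127, 7, 0], [0, 0, 0], 0.5]]
```

Request:
move_arm:
  motion:
    - [[-8, -7, 0], [0, 0, 0], 0.5]
    - [[-21, -17, 0], [0, 0, 0], 0.5]
    - [[-35, -24, 0], [0, 0, 0], 0.5]
    - [[-50, -29, 0], [0, 0, 0], 0.5]
    - [[-65, -30, 0], [0, 0, 0], 0.5]
    - [[-81, -27, 0], [0, 0, 0], 0.5]
    - [[-95, -22, 0], [0, 0, 0], 0.5]
    - [[-108, -15, 0], [0, 0, 0], 0.5]
    - [[-119, -4, 0], [0, 0, 0], 0.5]
    - [[-127, 7, 0], [0, 0, 0], 0.5]

```text
clock: 7.55
tool_pos: [0.5927, 0.0912, 0.179]
orientation: [180.0, 0.0, -89.9]
force: [0.0, 0.3, 0.3]
opening: 0.044
gripper_force: 0.0
```

```bash
python3 -c "
from h import *
where();look(779,None,20);where()
plan(6.667,653.1,2.65,lead=.005)"
```

```text
t 7.55 tool [0.5927 0.0912 0.179 ] ang 62.8 r 0.0743
pred [353.  235.4] [(156, [12, 16], [355.8, 234.4], 'r', np.float64(0.0736), 'th', np.float64(64.6))]
t 7.6 tool [0.5909 0.0918 0.1792] ang 64.2 r 0.074
end clock 8.433333333333334 th end (np.float64(889.2999186924282), np.float64(2.031119961988818))
[[[-7, 16, 1], [0, 0, 0], 0.5], [[-8, 30, 1], [0, 0, 0], 0.5], [[-7, 44, 1], [0, 0, 0], 0.5], [[-4, 57, 1], [0, 0, 0], 0.5], [[2, 69, 1], [0, 0, 0], 0.5], [[9, 80, 1], [0, 0, 0], 0.5], [[19, 90, 1], [0, 0, 0], 0.5], [[29, 97, 1], [0, 0, 0], 0.5], [[41, 103, 1], [0, 0, 0], 0.5], [[53, 106, 1], [0, 0, 0], 0.5]]
```

```bash
cat >>h.py <<'E'
from scipy.optimize import curve_fit
def fit(D):
    D=np.array(D);f=lambda t,th,w,k:ang(t,D[0,0],th,w,.156*k,.0625*k)[0]
    p,_=curve_fit(f,D[:,0],D[:,1],[D[0,1],3,1]);print('fit',p,'res',(f(D[:,0],*p)-D[:,1]).round(1))
    ang.__defaults__=(.156*p[2],.0625*p[2]);return D[0,0],p[0],p[1]
E
python3 -c "
from h import *
p=fit([(3.917,148.2),(4.9,348.3),(5.783,510.1),(6.667,653.1),(7.55,784.6)])
plan(*p,lead=.005)"
```

```text
fit [148.39458242   3.74372028   1.05312097] res [ 0.2 -0.2 -0.8  1.3 -0.5]
end clock 8.433333333333334 th end (np.float64(899.2708741558656), np.float64(2.1391567720751676))
[[[-8, 23, 1], [0, 0, 0], 0.5], [[-8, 38, 1], [0, 0, 0], 0.5], [[-6, 52, 1], [0, 0, 0], 0.5], [[-1, 66, 1], [0, 0, 0], 0.5], [[7, 78, 1], [0, 0, 0], 0.5], [[17, 88, 1], [0, 0, 0], 0.5], [[28, 96, 1], [0, 0, 0], 0.5], [[40, 102, 1], [0, 0, 0], 0.5], [[53, 106, 1], [0, 0, 0], 0.5], [[66, 107, 1], [0, 0, 0], 0.5]]
```

Request:
move_arm:
  motion:
    - [[-8, 23, 1], [0, 0, 0], 0.5]
    - [[-8, 38, 1], [0, 0, 0], 0.5]
    - [[-6, 52, 1], [0, 0, 0], 0.5]
    - [[-1, 66, 1], [0, 0, 0], 0.5]
    - [[7, 78, 1], [0, 0, 0], 0.5]
    - [[17, 88, 1], [0, 0, 0], 0.5]
    - [[28, 96, 1], [0, 0, 0], 0.5]
    - [[40, 102, 1], [0, 0, 0], 0.5]
    - [[53, 106, 1], [0, 0, 0], 0.5]
    - [[66, 107, 1], [0, 0, 0], 0.5]

```text
clock: 8.43
tool_pos: [0.4863, 0.0222, 0.1782]
orientation: [-180.0, 0.0, -90.0]
force: [0.2, 0.1, -0.4]
opening: 0.0441
gripper_force: 0.0
```

```bash
python3 -c "
from h import *
where();look(899,None,20);where()
p=fit([(3.917,148.2),(4.9,348.3),(5.783,510.1),(6.667,653.1),(7.55,784.6)])
plan(*p,lead=.005)"
```

```text
t 8.433 tool [0.4863 0.0222 0.1782] ang 182.4 r 0.0725
pred [363.6 203.5] [(128, [11, 14], [364.0, 203.3], 'r', np.float64(0.0765), 'th', np.float64(178.9))]
t 8.483 tool [0.4862 0.0207 0.1781] ang 183.5 r 0.0727
fit [148.39458242   3.74372028   1.05312097] res [ 0.2 -0.2 -0.8  1.3 -0.5]
end clock 9.316633333333334 th end (np.float64(1000.8433135545502), np.float64(1.8773581202554523))
[[[16, 0, 0], [0, 0, 0], 0.5], [[28, -5, 0], [0, 0, 0], 0.5], [[39, -12, 0], [0, 0, 0], 0.5], [[49, -20, 0], [0, 0, 0], 0.5], [[57, -30, 0], [0, 0, 0], 0.5], [[63, -40, 0], [0, 0, 0], 0.5], [[68, -52, 0], [0, 0, 0], 0.5], [[70, -64, 0], [0, 0, 0], 0.5], [[70, -76, 0], [0, 0, 0], 0.5], [[69, -87, 0], [0, 0, 0], 0.5]]
```

Request:
move_arm:
  motion:
    - [[16, 0, 0], [0, 0, 0], 0.5]
    - [[28, -5, 0], [0, 0, 0], 0.5]
    - [[39, -12, 0], [0, 0, 0], 0.5]
    - [[49, -20, 0], [0, 0, 0], 0.5]
    - [[57, -30, 0], [0, 0, 0], 0.5]
    - [[63, -40, 0], [0, 0, 0], 0.5]
    - [[68, -52, 0], [0, 0, 0], 0.5]
    - [[70, -64, 0], [0, 0, 0], 0.5]
    - [[70, -76, 0], [0, 0, 0], 0.5]
    - [[69, -87, 0], [0, 0, 0], 0.5]

```text
clock: 9.32
tool_pos: [0.5752, -0.0461, 0.1776]
orientation: [180.0, -0.0, -90.0]
force: [0.8, 0.2, 0.6]
opening: 0.0443
gripper_force: 0.0
```

```bash
python3 -c "
from h import *
where();look(1001,None,20);where()
p=fit([(3.917,148.2),(4.9,348.3),(5.783,510.1),(6.667,653.1),(7.55,784.6),(8.433,898.9)])
plan(*p,lead=.005)"
```

```text
t 9.317 tool [ 0.5752 -0.0461  0.1776] ang 283.0 r 0.0732
pred [316.4 206.2] [(122, [11, 14], [316.9, 205.8], 'r', np.float64(0.075), 'th', np.float64(-80.5))]
t 9.367 tool [ 0.5769 -0.0457  0.1775] ang 284.4 r 0.0732
fit [148.36004157   3.74585241   1.05687925] res [ 0.2 -0.1 -0.7  1.3 -0.7  0.1]
end clock 10.200033333333334 th end (np.float64(1088.8834378073552), np.float64(1.6256415755665548))
[[[-3, -14, 0], [0, 0, 0], 0.5], [[-9, -23, 0], [0, 0, 0], 0.5], [[-15, -32, 0], [0, 0, 0], 0.5], [[-24, -40, 0], [0, 0, 0], 0.5], [[-32, -46, 0], [0, 0, 0], 0.5], [[-42, -51, 0], [0, 0, 0], 0.5], [[-52, -54, 0], [0, 0, 0], 0.5], [[-63, -56, 0], [0, 0, 0], 0.5], [[-73, -57, 0], [0, 0, 0], 0.5], [[-83, -56, 0], [0, 0, 0], 0.5]]
```

Request:
move_arm:
  motion:
    - [[-3, -14, 0], [0, 0, 0], 0.5]
    - [[-9, -23, 0], [0, 0, 0], 0.5]
    - [[-15, -32, 0], [0, 0, 0], 0.5]
    - [[-24, -40, 0], [0, 0, 0], 0.5]
    - [[-32, -46, 0], [0, 0, 0], 0.5]
    - [[-42, -51, 0], [0, 0, 0], 0.5]
    - [[-52, -54, 0], [0, 0, 0], 0.5]
    - [[-63, -56, 0], [0, 0, 0], 0.5]
    - [[-73, -57, 0], [0, 0, 0], 0.5]
    - [[-83, -56, 0], [0, 0, 0], 0.5]

```text
clock: 10.2
tool_pos: [0.6298, 0.0389, 0.178]
orientation: [-180.0, 0.0, -90.0]
force: [-0.4, 0.1, -0.6]
opening: 0.0435
gripper_force: 0.0
```

```bash
python3 -c "
from h import *
where();look(1088.5,None,20);where()
p=fit([(3.917,148.2),(4.9,348.3),(5.783,510.1),(6.667,653.1),(7.55,784.6),(8.433,898.9),(9.317,999.5)])
plan(*p,lead=.005)"
```

```text
t 10.2 tool [0.6298 0.0389 0.178 ] ang 10.9 r 0.0724
pred [324.9 232.2] [(149, [11, 15], [326.0, 232.0], 'r', np.float64(0.0731), 'th', np.float64(9.8))]
t 10.25 tool [0.6296 0.0402 0.178 ] ang 12.0 r 0.0725
fit [148.25013668   3.75090295   1.06418039] res [ 0.1 -0.  -0.6  1.4 -0.8 -0.3  0.3]
end clock 11.083333333333334 th end (np.float64(1163.6543534987077), np.float64(1.3824820386469847))
[[[-11, 1, 0], [0, 0, 0], 0.5], [[-20, 5, 0], [0, 0, 0], 0.5], [[-28, 10, 0], [0, 0, 0], 0.5], [[-36, 16, 0], [0, 0, 0], 0.5], [[-42, 22, 0], [0, 0, 0], 0.5], [[-48, 30, 0], [0, 0, 0], 0.5], [[-52, 38, 0], [0, 0, 0], 0.5], [[-56, 46, 0], [0, 0, 0], 0.5], [[-58, 55, 0], [0, 0, 0], 0.5], [[-60, 63, 0], [0, 0, 0], 0.5]]
```

Request:
move_arm:
  motion:
    - [[-11, 1, 0], [0, 0, 0], 0.5]
    - [[-20, 5, 0], [0, 0, 0], 0.5]
    - [[-28, 10, 0], [0, 0, 0], 0.5]
    - [[-36, 16, 0], [0, 0, 0], 0.5]
    - [[-42, 22, 0], [0, 0, 0], 0.5]
    - [[-48, 30, 0], [0, 0, 0], 0.5]
    - [[-52, 38, 0], [0, 0, 0], 0.5]
    - [[-56, 46, 0], [0, 0, 0], 0.5]
    - [[-58, 55, 0], [0, 0, 0], 0.5]
    - [[-60, 63, 0], [0, 0, 0], 0.5]

```text
clock: 11.08
tool_pos: [0.5657, 0.0977, 0.1781]
orientation: [180.0, 0.0, -90.0]
force: [0.2, 0.1, 0.3]
opening: 0.044
gripper_force: 0.0
```

```bash
python3 -c "
from h import *
where();look(1164.5,None,20);where()
p=fit([(3.917,148.2),(4.9,348.3),(5.783,510.1),(6.667,653.1),(7.55,784.6),(8.433,898.9),(9.317,999.5),(10.2,1089.8)])
plan(*p,lead=.005)"
```

```text
t 11.083 tool [0.5657 0.0977 0.1781] ang 84.5 r 0.0728
pred [365.5 231.2] [(150, [12, 14], [366.5, 230.5], 'r', np.float64(0.0749), 'th', np.float64(87.2))]
t 11.133 tool [0.5645 0.0977 0.1781] ang 85.4 r 0.0727
fit [148.49890113   3.74175759   1.05294384] res [ 0.3 -0.2 -0.9  1.2 -0.8  0.   1.  -0.7]
end clock 11.966633333333334 th end (np.float64(1230.6967287522084), np.float64(1.1765363096036388))
[[[-2, 14, 0], [0, 0, 0], 0.5], [[-1, 23, 0], [0, 0, 0], 0.5], [[2, 31, 0], [0, 0, 0], 0.5], [[5, 38, 0], [0, 0, 0], 0.5], [[9, 45, 0], [0, 0, 0], 0.5], [[13, 52, 0], [0, 0, 0], 0.5], [[18, 58, 0], [0, 0, 0], 0.5], [[24, 63, 0], [0, 0, 0], 0.5], [[30, 68, 0], [0, 0, 0], 0.5], [[36, 71, 0], [0, 0, 0], 0.5]]
```

Request:
move_arm:
  motion:
    - [[-2, 14, 0], [0, 0, 0], 0.5]
    - [[-1, 23, 0], [0, 0, 0], 0.5]
    - [[2, 31, 0], [0, 0, 0], 0.5]
    - [[5, 38, 0], [0, 0, 0], 0.5]
    - [[9, 45, 0], [0, 0, 0], 0.5]
    - [[13, 52, 0], [0, 0, 0], 0.5]
    - [[18, 58, 0], [0, 0, 0], 0.5]
    - [[24, 63, 0], [0, 0, 0], 0.5]
    - [[30, 68, 0], [0, 0, 0], 0.5]
    - [[36, 71, 0], [0, 0, 0], 0.5]

```text
clock: 11.97
tool_pos: [0.4952, 0.0608, 0.178]
orientation: [180.0, 0.0, -90.0]
force: [-0.1, 0.4, 0.1]
opening: 0.0441
gripper_force: 0.0
```

```bash
python3 -c "
from h import *
where();look(1230.7,None,20);where()
p=fit([(3.917,148.2),(4.9,348.3),(5.783,510.1),(6.667,653.1),(7.55,784.6),(8.433,898.9),(9.317,999.5),(10.2,1089.8),(11.083,1167.2)])
plan(*p,lead=.005)
for t in (13,14,15,16,17,17.5,18,18.5):print(t,ang(t,*p))"
```

```text
t 11.967 tool [0.4952 0.0608 0.178 ] ang 150.7 r 0.0728
pred [372.4 211. ] [(130, [11, 14], [372.6, 210.5], 'r', np.float64(0.0764), 'th', np.float64(152.1))]
t 12.017 tool [0.4947 0.0601 0.178 ] ang 151.4 r 0.0729
fit [148.70096704   3.735544     1.04628804] res [ 0.5 -0.2 -1.1  1.  -0.9  0.1  1.3 -0.1 -0.6]
end clock 12.850033333333334 th end (np.float64(1286.7935472924619), np.float64(0.9785544704074045))
[[[11, 7, 0], [0, 0, 0], 0.5], [[18, 9, 0], [0, 0, 0], 0.5], [[25, 10, 0], [0, 0, 0], 0.5], [[32, 11, 0], [0, 0, 0], 0.5], [[38, 11, 0], [0, 0, 0], 0.5], [[45, 10, 0], [0, 0, 0], 0.5], [[51, 9, 0], [0, 0, 0], 0.5], [[58, 8, 0], [0, 0, 0], 0.5], [[63, 5, 0], [0, 0, 0], 0.5], [[69, 3, 0], [0, 0, 0], 0.5]]
13 (np.float64(1295.0558215624615), np.float64(0.9446468454991059))
14 (np.float64(1342.8727211386495), np.float64(0.7268513733939441))
15 (np.float64(1378.6101210130637), np.float64(0.5228425146203892))
16 (np.float64(1403.0326623879187), np.float64(0.3317475664297658))
17 (np.float64(1416.8565841157829), np.float64(0.15274906879829642))
17.5 (np.float64(1420.0054102762151), np.float64(0.06754477294855832))
18 (np.float64(1420.7527866038567), np.float64(-0.01491869247795563))
18.5 (np.float64(1419.1759623347439), np.float64(-0.09472949382701357))
```

The ride held from about 5.3 s to 12 s, all well above 0.6 rad/s. I predict the chuck comes to rest near 341°, so I'll move there and wait.

Request:
move_arm:
  motion:
    - [[15, -34, 0], [0, 0, 0], 0.5]
    - [[30, -68, 0], [0, 0, 0], 0.5]
    - [[45, -102, 0], [0, 0, 0], 0.5]
    - [[59, -135, 0], [0, 0, 0], 0.5]
    - [[59, -135, 0], [0, 0, 0], 0.5]
    - [[59, -135, 0], [0, 0, 0], 0.5]
    - [[59, -135, 0], [0, 0, 0], 0.5]
    - [[59, -135, 0], [0, 0, 0], 0.5]
    - [[59, -135, 0], [0, 0, 0], 0.5]
    - [[59, -135, 0], [0, 0, 0], 0.5]

```text
clock: 12.85
tool_pos: [0.6304, 0.0031, 0.1786]
orientation: [-180.0, 0.0, -89.9]
force: [0.1, 1.3, -0.6]
opening: 0.044
gripper_force: 0.0
```

Request:
move_arm:
  motion:
    - [[0, 0, 0], [0, 0, 0], 0.5]
    - [[0, 0, 0], [0, 0, 0], 0.5]
    - [[0, 0, 0], [0, 0, 0], 0.5]
    - [[0, 0, 0], [0, 0, 0], 0.5]
    - [[0, 0, 0], [0, 0, 0], 0.5]
    - [[0, 0, 0], [0, 0, 0], 0.5]
    - [[0, 0, 0], [0, 0, 0], 0.5]
    - [[0, 0, 0], [0, 0, 0], 0.5]
    - [[0, 0, 0], [0, 0, 0], 0.5]
    - [[0, 0, 0], [0, 0, 0], 0.5]

```text
clock: 13.68
tool_pos: [0.6308, 0.0026, 0.1779]
orientation: [180.0, -0.0, -90.0]
force: [0.9, -0.4, -0.6]
opening: 0.0436
gripper_force: 0.0
```

Request:
move_arm:
  motion:
    - [[0, 0, 0], [0, 0, 0], 0.5]
    - [[0, 0, 0], [0, 0, 0], 0.5]
    - [[0, 0, 0], [0, 0, 0], 0.5]
    - [[0, 0, 0], [0, 0, 0], 0.5]
    - [[0, 0, 0], [0, 0, 0], 0.5]
    - [[0, 0, 0], [0, 0, 0], 0.5]
    - [[0, 0, 0], [0, 0, 0], 0.5]
    - [[0, 0, 0], [0, 0, 0], 0.5]
    - [[0, 0, 0], [0, 0, 0], 0.5]
    - [[0, 0, 0], [0, 0, 0], 0.5]

```text
clock: 14.52
tool_pos: [0.6308, 0.0026, 0.178]
orientation: [-180.0, -0.0, -90.0]
force: [0.3, -0.1, -0.5]
opening: 0.0437
gripper_force: 0.0
```

Request:
move_arm:
  motion:
    - [[0, 0, 0], [0, 0, 0], 0.5]
    - [[0, 0, 0], [0, 0, 0], 0.5]
    - [[0, 0, 0], [0, 0, 0], 0.5]
    - [[0, 0, 0], [0, 0, 0], 0.5]
    - [[0, 0, 0], [0, 0, 0], 0.5]
    - [[0, 0, 0], [0, 0, 0], 0.5]
    - [[0, 0, 0], [0, 0, 0], 0.5]
    - [[0, 0, 0], [0, 0, 0], 0.5]
    - [[0, 0, 0], [0, 0, 0], 0.5]
    - [[0, 0, 0], [0, 0, 0], 0.5]

```text
clock: 15.35
tool_pos: [0.6308, 0.0026, 0.178]
orientation: [180.0, 0.0, -90.0]
force: [0.7, 1.1, -0.9]
opening: 0.0439
gripper_force: 0.0
```

Request:
move_arm:
  motion:
    - [[0, 0, 0], [0, 0, 0], 0.5]
    - [[0, 0, 0], [0, 0, 0], 0.5]
    - [[0, 0, 0], [0, 0, 0], 0.5]
    - [[0, 0, 0], [0, 0, 0], 0.5]
    - [[0, 0, 0], [0, 0, 0], 0.5]
    - [[0, 0, 0], [0, 0, 0], 0.5]
    - [[0, 0, 0], [0, 0, 0], 0.5]
    - [[0, 0, 0], [0, 0, 0], 0.5]
    - [[0, 0, 0], [0, 0, 0], 0.5]
    - [[0, 0, 0], [0, 0, 0], 0.5]

```text
clock: 16.18
tool_pos: [0.6308, 0.0026, 0.178]
orientation: [-180.0, -0.0, -90.0]
force: [-0.1, -0.4, 0.2]
opening: 0.0439
gripper_force: 0.0
```

Request:
move_arm:
  motion:
    - [[0, 0, 0], [0, 0, 0], 0.5]
    - [[0, 0, 0], [0, 0, 0], 0.5]
    - [[0, 0, 0], [0, 0, 0], 0.5]
    - [[0, 0, 0], [0, 0, 0], 0.5]
    - [[0, 0, 0], [0, 0, 0], 0.5]
    - [[0, 0, 0], [0, 0, 0], 0.5]
    - [[0, 0, 0], [0, 0, 0], 0.5]
    - [[0, 0, 0], [0, 0, 0], 0.5]
    - [[0, 0, 0], [0, 0, 0], 0.5]
    - [[0, 0, 0], [0, 0, 0], 0.5]

```text
clock: 17.02
tool_pos: [0.6308, 0.0026, 0.178]
orientation: [180.0, -0.0, -90.0]
force: [0.0, -1.1, -0.6]
opening: 0.0435
gripper_force: 0.0
```

Request:
move_arm:
  motion:
    - [[0, 0, 0], [0, 0, 0], 0.5]
    - [[0, 0, 0], [0, 0, 0], 0.5]
    - [[0, 0, 0], [0, 0, 0], 0.5]
    - [[0, 0, 0], [0, 0, 0], 0.5]
    - [[0, 0, 0], [0, 0, 0], 0.5]
    - [[0, 0, 0], [0, 0, 0], 0.5]
    - [[0, 0, 0], [0, 0, 0], 0.5]
    - [[0, 0, 0], [0, 0, 0], 0.5]
    - [[0, 0, 0], [0, 0, 0], 0.5]
    - [[0, 0, 0], [0, 0, 0], 0.5]

```text
clock: 17.85
tool_pos: [0.6308, 0.0026, 0.178]
orientation: [180.0, 0.0, -90.0]
force: [0.7, 0.5, -0.3]
opening: 0.0439
gripper_force: 0.0
```

Request:
move_arm:
  motion:
    - [[0, 0, 0], [0, 0, 0], 0.5]
    - [[0, 0, 0], [0, 0, 0], 0.5]
    - [[0, 0, 0], [0, 0, 0], 0.5]
    - [[0, 0, 0], [0, 0, 0], 0.5]
    - [[0, 0, 0], [0, 0, 0], 0.5]
    - [[0, 0, 0], [0, 0, 0], 0.5]
    - [[0, 0, 0], [0, 0, 0], 0.5]
    - [[0, 0, 0], [0, 0, 0], 0.5]
    - [[0, 0, 0], [0, 0, 0], 0.5]
    - [[0, 0, 0], [0, 0, 0], 0.5]

```text
clock: 18.68
tool_pos: [0.6308, 0.0026, 0.178]
orientation: [-180.0, -0.0, -90.0]
force: [0.8, -0.2, -0.7]
opening: 0.0437
gripper_force: 0.0
```

```bash
python3 -c "
from h import *
where();look(341,'f.png',25)
for i in range(15):ctrl.snapshot('scene')
r=look(341,'g.png',25);where()
print(r)"
```

```text
t 18.683 tool [0.6308 0.0026 0.178 ] ang 342.6 r 0.0756
pred [314.7 224.9] [(139, [11, 14], [315.0, 224.5], 'r', np.float64(0.0737), 'th', np.float64(-19.8)), (83, [15, 10], [293.8, 244.8], 'r', np.float64(0.1542), 'th', np.float64(-2.7))]
pred [314.7 224.9] [(138, [11, 14], [315.0, 224.4], 'r', np.float64(0.0736), 'th', np.float64(-20.0)), (74, [15, 10], [293.8, 244.8], 'r', np.float64(0.1542), 'th', np.float64(-2.7))]
t 19.533 tool [0.6308 0.0026 0.178 ] ang 342.6 r 0.0756
[(138, [11, 14], [315.0, 224.4], 'r', np.float64(0.0736), 'th', np.float64(-20.0)), (74, [15, 10], [293.8, 244.8], 'r', np.float64(0.1542), 'th', np.float64(-2.7))]
```

View pics/g.png

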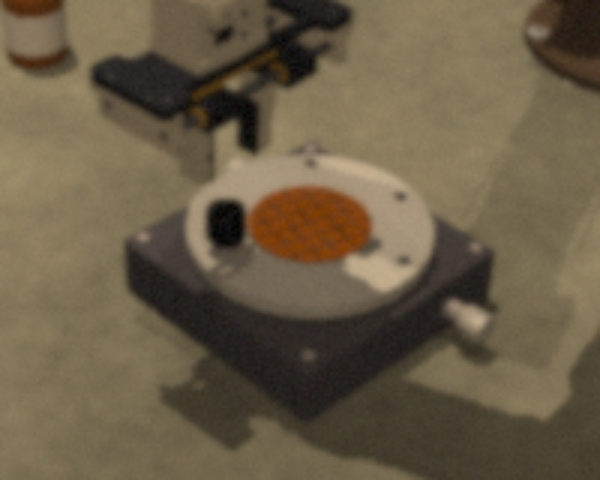

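The knob, at scene pixel (315,224), is at rest at 340°. The tool is at 342.6°, about 3 mm off the knob's axis and 63 mm above its top. I'm handing the job in.

```bash
python3 -c "
from plant import ctrl
print(ctrl.close_job())"
```

```text
the job is handed in; nothing more can be done
None
```

The chuck was spun to about 3.7 rad/s, the gripper rode over the knob from about 5.3 s to 12 s while it turned faster than 0.6 rad/s, and the job was handed in with the tool hovering about 3 mm off the axis of the resting knob; no verdict was returned.

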